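# Shut the drying chamber and throw its toggle clamp

### The job

Push the clear lid of the small steel drying chamber fully shut, and then push the red lever of its toggle clamp over its dead point until it snaps down into lock. Only push with the fingers, without gripping or lifting anything, and leave the bottle, the beaker and the jar beside the chamber where they stand.

Things in the scene. Friction and masses are not known exactly. Their poses are not given: they have to be found in the camera images.
- chamber: Low square stainless steel box, 150 x 150 mm, rim 75 mm above the table, fixed on an aluminium base plate (180 mm along x, from y = -275 to +105 mm, 10 mm thick). Origin: on the table under the box's centre. In its own frame z is up, the lid's hinge is on the +y side, the toggle clamp on the -y side; it stands turned about the vertical by up to 0.5 rad
- lid (a joint): Hinge of the clear lid. 0 = fully shut, flat on the box; grows as the free edge (on the clamp's side) rises; starts 0.55 to 0.95 rad open. Stiff: the lid stays where it is left; some 2 to 6 N down on its outer half closes it. At opening t the lid runs from the hinge line along -y cos(t) + z sin(t) of the chamber
- lid_hinge (a point): Middle of the lid's hinge line, at (0, 78, 75) mm in the chamber's frame; the line runs along the chamber's x
- lid_edge (a point): Middle of the free edge of the flat clear lid (150 mm along the chamber's x, 155 mm from hinge line to free edge, steel strips on its edges), on its upper face, which lies 7 mm above the hinge line when shut; moves with the lid
- lever (a joint): Hinge of the clamp's red lever, about the chamber's x. 0 = open, as it starts: nearly upright, leaning 0.087 rad towards the lid. Grows as the lever swings away from the lid (to the chamber's -y) and down to a stop at 1.5 = locked, nearly level. A spring holds it open up to the dead point at about 0.8; past this it snaps on to 1.5 and stays. At the middle of the grip the push needs at most about 7 N
- lever_pivot (a point): Middle of the lever's pivot line, at (0, -125, 90) mm in the chamber's frame
- grip_end (a point): Free end of the lever, on its centre line, 132 mm from the pivot; moves with it. The red round grip, 22 mm in diameter, covers the last 82 mm of the lever; its last 50 mm stand clear above the steel clamp arm
- amber_bottle: Loose amber bottle, 52 mm wide, 100 mm tall, standing beside the chamber; origin at the centre of its underside. To be left alone
- beaker: Loose glass beaker, 60 mm wide, 75 mm tall; origin at the centre of its underside. To be left alone
- powder_jar: Loose white jar with a blue cap, 56 mm wide, 70 mm tall; origin at the centre of its underside. To be left alone
- clamp_arm: Steel arm of the clamp with a rubber foot, 36 mm wide, reaching 71 mm from the lever's pivot line, where its origin lies. Coupled to the lever: upright while the clamp is open, it swings down onto the lid's edge by itself as the lever is pushed. Not to be handled

How it is judged:
By the outcome, as a careful person would: the job done as asked, in the order asked, and still so for the second after the job is handed in, with the robot touching nothing.
It also fails if it takes over 50 s, if anything falls off the work surface, if the arm or the gripper's body presses on something with over 40 N, if the wrist force passes 120 N, or if a joint passes its speed limit or range.

### The arm

A 6-joint arm with a two-finger parallel gripper is mounted at the origin on the work surface. World frame = base frame: x ahead of the robot, y to its left, z up, the work surface at z = 0. Lengths are in mm, angles in degrees, forces in N, time in s.
With the tool pointing down it reaches from about 300 to 850 mm from the base axis. Payload 4.2 kg.
Tool frame: the origin (TCP) lies on the centre line of the jaws, within the pads' length; the fingertips stand 14 mm ahead of it and the grasp point (between the pads) lies 5 mm behind it; z points along the fingers, y is the direction in which the jaws open and shut (so a half turn about z gives the same grasp; the last joint's range is limited). The gripper opens to 91 mm and grips with 3 to 60 N. Pads are 32 mm wide; open, the fingers measure 118 mm over their backs; the gripper's body (76 mm by 178 mm) begins 60 mm behind the grasp point.
Start: joints at [71.161, 18.312, 89.639, -0, 72.044, -1.146], TCP at [174.753, 547.817, 227.976] pointing down, gripper open.
Joint ranges: [-177.97, 177.97], [-48.28, 115.42], [12.27, 149.76], [-77.06, 257.06], [2.81, 150.46], [-146.56, 146.56]. Speed limits (degrees/s): [147.25, 147.25, 180, 180, 180, 180].

### API

Orientations are given as [roll, pitch, yaw] about the fixed x, y, z axes, in that order (R = Rz(yaw) Ry(pitch) Rx(roll)).
In Python, from workcell import env gives the robot as it stands.
- The arm moves only by the tool play_rows, never from a script. Its argument "increments" is a list of rows, each a list of 5 numbers: the shift along the world's x, y, z in mm, then the turn about the world's z in degrees, then the closure, from 0 (fully open) to 1 (shut). In form: [[x, y, z, yaw, fingers], ...]. A call has 1 to 20 rows; each row shifts and turns the commanded pose from where the row before left it; what a row does not reach is not made up. A row lasts 1/8 s, in which the tool goes at most 62.5 mm and 10.7 degrees, less where a joint would pass 70% of its speed; a pose out of reach is approached as far as the arm can. A call is refused whole if a number of a shift passes 62.5 or a number of a turn 10.7, either way. A call with a gripper value outside its range is refused whole. The fingers move at their own pace and stop on an object; "newtons" is the grip in N (left out, the last holds). Time passes only in rows, so rows that do not move let the fingers close. It gives the time, the measured TCP pose, the force and the opening at its end, in the units of the state.
- env.state(): the state, without advancing time (a new reading comes with each control period).
- env.grab_frame(name): name is "scene" or "top" or "wrist"; returns the picture (420x560x3 uint8, red, green, blue); there is no depth.
- env.calibration(name): a dict with "fx", "fy", "cx", "cy" (pixels), "dist_coeffs" ([k1, k2, p1, p2, k3] as OpenCV has them; the pictures are not rectified), "R" (3x3) and "t" (3): a world point X has camera coordinates R X + t; the wrist camera has in their place "hand_eye" (4x4, takes a point from camera to tool coordinates, whose origin is the TCP and whose axes are the flange's). Camera axes: x right, y down, z forward; pixel columns grow to the right and rows downward; lengths in mm; the calibration is good to about 2 mm. A picture is of the moment at which its call begins: read the wrist's pose just before it. calibration takes no time and is no camera call.
- env.job_done(): hands the job in, once; it reports no verdict.
The state is a dict: "time_s": time; "qpos": joint angles; "qvel": joint speeds; "effort": joint torques, N m; "ee_pos": TCP position; "ee_rot": TCP orientation; "force": force on the tool from outside, world axes, zero at the start; "torque": the same for the moment, N m; "gripper_width": finger opening in mm.
Only numpy, scipy, OpenCV 4.12 (cv2) and the standard library are available. Lean on these libraries where they do the work, as an engineer would, in place of code of your own. Each camera call takes 0.05 s, during which the arm holds its last target.

## Working session

There is one attempt and no reset: what is moved stays moved. The work goes in short steps, Python scripts to look and compute and a tool call to move; the robot and the scene stay as the last step left them, time stands still between calls to the robot, and variables do not carry over. Pictures are saved under pics/ and viewed, and the job is handed in when it is done.

Besides the shell and the picture viewer there is one more tool, called after "Call:" in YAML: its name, and indented under it one key for each argument. play_rows: Moves the arm, as the interface text tells. Its arguments: {"type":"object","properties":{"increments":{"type":"array"},"newtons":{"type":"number"}},"required":["increments"]}

```bash
ls; mkdir -p pics; cat > h.py <<'E'
import numpy as np, cv2
from workcell import env
def snap(n,f):
    im=env.grab_frame(n); cv2.imwrite(f,im[:,:,::-1]); return im
def cam(n):
    c=env.calibration(n); K=np.array([[c['fx'],0,c['cx']],[0,c['fy'],c['cy']],[0,0,1.]])
    return K,np.array(c['dist_coeffs'],float),np.array(c['R'],float),np.array(c['t'],float)
def ray(n,p):
    K,d,R,t=cam(n); u=cv2.undistortPoints(np.array([[p]],float),K,d)[0,0]
    return -R.T@t, R.T@np.array([u[0],u[1],1])
def onz(n,p,z):
    o,d=ray(n,p); return o+d*(z-o[2])/d[2]
def proj(n,X):
    K,d,R,t=cam(n); return cv2.projectPoints(np.array(X,float).reshape(-1,3),cv2.Rodrigues(R)[0],t,K,d)[0][:,0]
def tri(p1,p2,a='scene',b='top'):
    o1,d1=ray(a,p1);o2,d2=ray(b,p2)
    s=np.linalg.lstsq(np.c_[d1,-d2],o2-o1,rcond=None)[0]
    x,y=o1+s[0]*d1,o2+s[1]*d2
    return (x+y)/2,np.linalg.norm(x-y)
E
python3 - <<'E'
from h import *
for n in('scene','top'):
    snap(n,f'pics/{n}0.png'); o,d=ray(n,(280,210)); print(n,o,d)
print(env.state())
E
```

```text
pics
scene [ 890.8847012  -240.68307402  814.2605826 ] [-0.34489962  0.41351697 -0.84265562]
top [449.32992215  72.01212361 947.84141299] [ 0.2215903  -0.05144792 -0.97394529]
{'time_s': 0.1, 'qpos': array([ 7.11610251e+01,  1.83467803e+01,  8.96973750e+01, -2.06499952e-03,
        7.20441198e+01, -1.14782661e+00]), 'qvel': array([ 0.00098734, -0.0867337 , -0.07648525,  0.07539817,  0.09548783,
        0.02953816]), 'effort': array([ 5.25067790e-04, -4.13328910e+01, -2.32512152e+01,  7.29797711e-02,
        4.22465487e-02, -5.85135490e-05]), 'ee_pos': array([174.62812569, 547.40476598, 227.23017589]), 'ee_rot': array([-1.79911703e+02,  1.94715439e-04,  1.62309490e+02]), 'force': array([ 0.10306927, -0.12162069,  0.7120466 ]), 'torque': array([-0.01651159, -0.00803937,  0.0358235 ]), 'gripper_width': 91.47339175510079}
```

View pics/scene0.png

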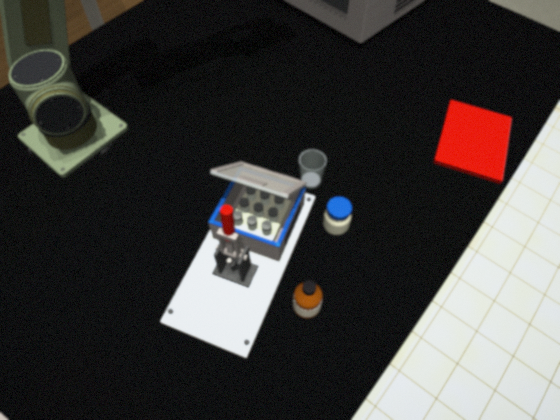

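View pics/top0.png

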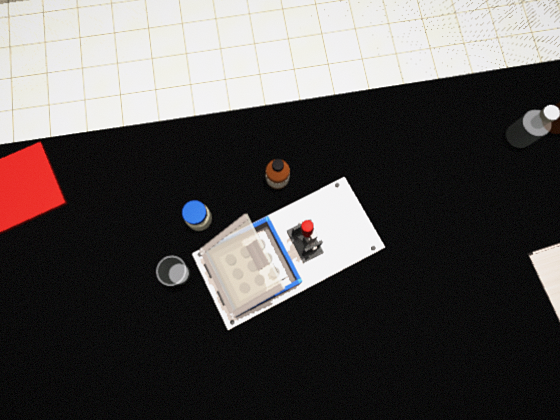

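The scene view shows the half-open lid near (260,180), the red lever at (227,218), the bottle at (308,298), the jar at (338,213) and the beaker at (312,168). In the top view the plate corners are near (344,178), (384,246), (229,329) and (193,252), and the lever tip is at (307,227).

```bash
python3 - <<'E'
from h import *
P=[onz('top',p,10) for p in[(344.5,178),(384.5,246),(229.5,328.5),(193,252)]]
for p in P: print(p.round(1))
for a,b in((0,1),(1,2),(2,3),(3,0)): print(np.linalg.norm(P[a]-P[b]))
for p in[(165,321),(247,355),(313.5,195)]: print('scene',onz('scene',p,10).round(1))
for n,p,z in(('bottle',(278,166),100),('jar',(195,212),70),('beaker',(172,270),40)): print(n,onz('top',p,z).round(1))
print('lever tip',tri((227.5,207),(307.5,225)))
for n in('scene','top'):
    im=cv2.imread(f'pics/{n}0.png')
    x,y=(160,130) if n=='scene' else (150,140)
    cv2.imwrite(f'pics/{n}0c.png',cv2.resize(im[y:y+230,x:x+260],None,fx=3,fy=2.6,interpolation=cv2.INTER_CUBIC))
E
```

```text
[ 712.3 -133.3   10. ]
[ 546.9 -188.2   10. ]
[429.7 168.   10. ]
[600.9 224.1  10. ]
174.29880833201133
375.0503727450171
180.12160203589883
374.3741845140785
scene [ 551.7 -177.8   10. ]
scene [ 714.2 -125.5   10. ]
scene [594.3 232.   10. ]
bottle [734.4  16.  100. ]
jar [673.3 200.4  70. ]
beaker [565.8 266.7  40. ]
lever tip (array([581.42413273,  -4.97072631, 229.67956824]), np.float64(5.990789870504788))
```

```bash
ls pics
```

```text
scene0.png
scene0c.png
top0.png
top0c.png
```

View pics/scene0c.png

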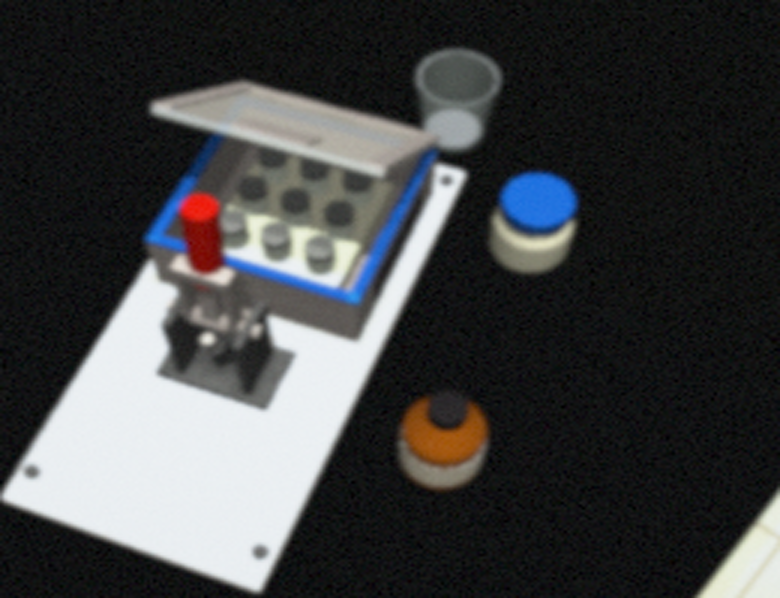

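View pics/top0c.png

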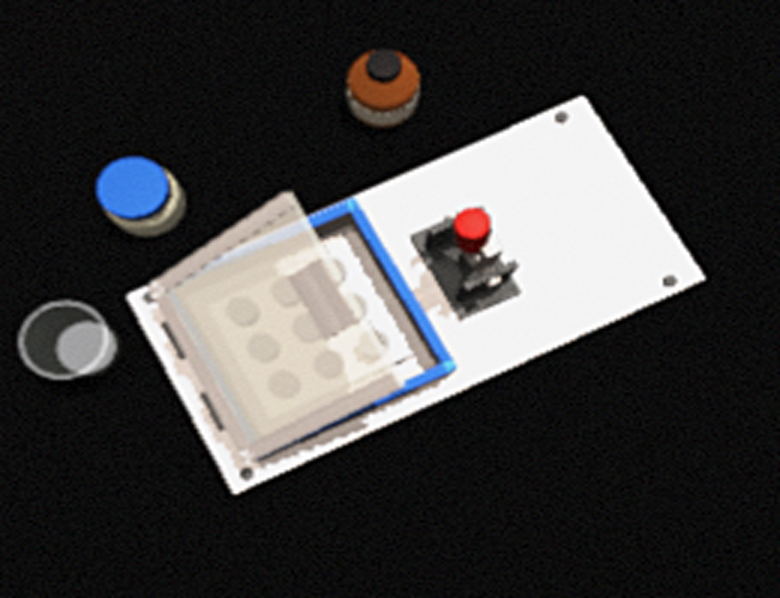

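```bash
python3 - <<'E'
from h import *
from scipy.optimize import least_squares
S=lambda x,y:(160+x/3,130+y/2.6)
T=lambda x,y:(150+x/3,140+y/2.6)
obs=[('top',T(583,98),(90,-275,10)),('top',T(706,277),(-90,-275,10)),('top',T(235,493),(-90,105,10)),('top',T(127,296),(90,105,10)),
('scene',S(2,497),(-90,-275,10)),('scene',S(262,591),(90,-275,10)),('scene',S(467,173),(90,105,10)),
('top',T(354,200),(75,-75,75)),('top',T(455,367),(-75,-75,75)),('scene',S(147,241),(-75,-75,75)),('scene',S(358,299),(75,-75,75))]
def W(v,X):
    c,s=np.cos(v[2]),np.sin(v[2]); X=np.array(X); return np.array([v[0]+c*X[0]-s*X[1],v[1]+s*X[0]+c*X[1],X[2]])
f=lambda v:np.concatenate([proj(n,W(v,X))[0]-p for n,p,X in obs])
r=least_squares(f,[547,103,.31],x_scale=[1,1,.01]); print(r.x,np.degrees(r.x[2])); print(f(r.x).reshape(-1,2).round(1).tolist())
v=r.x
def loc(p):
    d=p-np.array([v[0],v[1],0]);c,s=np.cos(v[2]),np.sin(v[2]);return np.array([c*d[0]+s*d[1],-s*d[0]+c*d[1],d[2]])
for s,t in((S(385,172),T(290,195)),(S(152,107),T(408,375)),(S(201,207),T(473,225))):
    p,e=tri(s,t);print('tri',p.round(1),loc(p).round(1),round(e,1))
for n in('top','scene'):
  for th in(.55,.65,.75,.85,.95):
    e=[(sx*75,78-155*np.cos(th)+7*np.sin(th),75+155*np.sin(th)+7*np.cos(th)) for sx in(1,-1)]
    q=np.array([proj(n,W(v,x))[0] for x in e]); o=np.array((160,130) if n=='scene' else (150,140))
    print(n,th,((q-o)*[3,2.6]).round(0).tolist())
E
```

```text
[5.45122121e+02 1.02707315e+02 3.17331063e-01] 18.181730635985733
[[-1.4, -1.2], [-1.4, 0.3], [-1.7, 0.8], [-2.1, 0.0], [-1.3, 1.2], [-1.2, 0.6], [-1.3, -0.3], [-1.2, -0.9], [-0.3, 0.3], [-1.3, 0.3], [-0.9, 2.5]]
tri [625.3  95.2 187.1] [ 73.8 -32.2 187.1] 7.2
tri [490.9  45.  199.2] [-69.5 -37.9 199.2] 3.1
tri [580.1  -5.8 221.7] [  -0.6 -114.   221.7] 5.7
top 0.55 [[313.0, 187.0], [427.0, 376.0]]
top 0.65 [[299.0, 189.0], [414.0, 381.0]]
top 0.75 [[282.0, 192.0], [398.0, 388.0]]
top 0.85 [[263.0, 197.0], [381.0, 395.0]]
top 0.95 [[243.0, 202.0], [361.0, 404.0]]
scene 0.55 [[369.0, 216.0], [141.0, 151.0]]
scene 0.65 [[375.0, 195.0], [145.0, 130.0]]
scene 0.75 [[382.0, 173.0], [150.0, 109.0]]
scene 0.85 [[389.0, 151.0], [156.0, 88.0]]
scene 0.95 [[397.0, 129.0], [163.0, 66.0]]
```

Call:
play_rows:
  increments:
    - [0,0,30,0,1]
    - [0,0,30,0,1]
    - [31,-37,0,-4.5,1]
    - [31,-37,0,-4.5,1]
    - [31,-37,0,-4.5,1]
    - [31,-37,0,-4.5,1]
    - [31,-37,0,-4.5,1]
    - [31,-37,0,-4.5,1]
    - [31,-37,0,-4.5,1]
    - [31,-37,0,-4.5,1]
    - [31,-37,0,-4.5,1]
    - [31,-37,0,-4.5,1]
    - [31,-37,0,-4.5,1]
    - [31,-37,0,-4.5,1]
    - [0,0,0,0,1]
    - [0,0,0,0,1]

```text
time_s: 2.1
ee_pos: [546.2, 104.1, 287.5]
ee_rot: [-179.9, -0.0, 108.3]
force: [-1.2, 0.7, 0.4]
gripper_width: 0.8
```

Call:
play_rows:
  increments:
    - [0,-1,-20,0,1]
    - [0,-1,-20,0,1]
    - [0,0,-20,0,1]
    - [0,0,-20,0,1]
    - [0,0,0,0,1]

```text
time_s: 2.72
ee_pos: [544.9, 102.8, 206.8]
ee_rot: [-179.8, -0.0, 108.4]
force: [-0.1, 1.1, 0.1]
gripper_width: 0.2
```

```bash
python3 - <<'E'
from h import *
a=snap('scene','pics/s1.png')[90:330,130:390]; b=snap('top','pics/t1.png')[120:360,140:400]
cv2.imwrite('pics/c1.png',cv2.resize(np.hstack([a,b])[:,:,::-1],None,fx=1.53,fy=1.53))
E
```

```text
(no output)
```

View pics/c1.png

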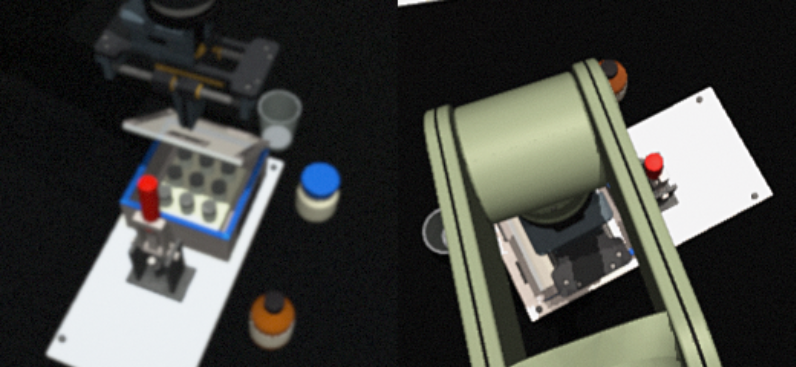

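The fingers sit over the middle of the lid with the jaw axis along the hinge. The grip and the loose items are clear.

Call:
play_rows:
  increments:
    - [0,0,-12,0,1]
    - [0,0,-12,0,1]
    - [1.4,-4.3,-8,0,1]
    - [1.4,-4.3,-8,0,1]
    - [1.7,-5.2,-8,0,1]
    - [1.7,-5.2,-8,0,1]
    - [1.3,-3.8,-9,0,1]
    - [1.2,-3.8,-9,0,1]

```text
time_s: 3.82
ee_pos: [555.5, 74.9, 133.3]
ee_rot: [-180.0, -0.0, 108.3]
force: [-0.6, 0.8, 0.6]
gripper_width: 0.3
```

Call:
play_rows:
  increments:
    - [0.8,-2.6,-9,0,1]
    - [0.8,-2.6,-9,0,1]
    - [0.4,-1.2,-9,0,1]
    - [0.4,-1.2,-8,0,1]
    - [0,0,0,0,1]

```text
time_s: 4.45
ee_pos: [557.4, 67.5, 98.1]
ee_rot: [-179.9, -0.0, 108.3]
force: [0.5, 0.2, -0.4]
gripper_width: 0.3
```

```bash
python3 - <<'E'
from h import *
print(env.state()['force'],env.state()['ee_pos'])
a=snap('scene','pics/s2.png')[90:330,130:390]; b=snap('top','pics/t2.png')[120:360,140:400]
cv2.imwrite('pics/c2.png',cv2.resize(np.hstack([a,b])[:,:,::-1],None,fx=1.53,fy=1.53))
E
```

```text
[ 0.54778542  0.21372113 -0.35006989] [557.35942713  67.45990365  98.11120275]
```

View pics/c2.png

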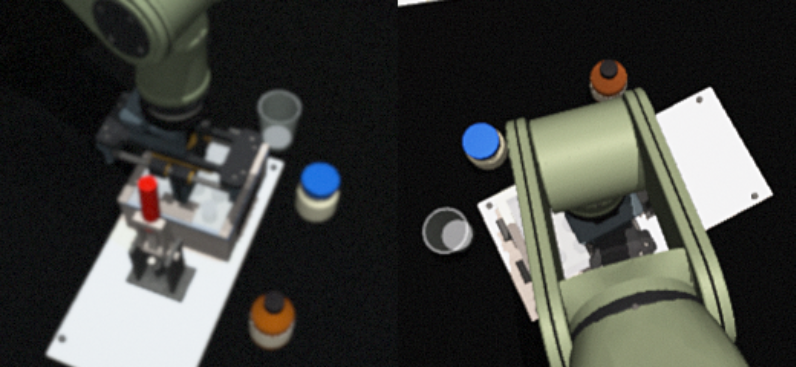

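The lid has followed the fingers down and looks almost flat. I'll press slowly until it seats.

Call:
play_rows:
  increments:
    - [0,0,-2,0,1]
    - [0,0,-2,0,1]
    - [0,0,0,0,1]

```text
time_s: 4.92
ee_pos: [558.2, 67.6, 96.2]
ee_rot: [179.9, 0.0, 108.3]
force: [-2.2, 0.1, 7.0]
gripper_width: 0.5
```

Call:
play_rows:
  increments:
    - [0,0,-2,0,1]
    - [0,0,0,0,1]
    - [0,0,0,0,1]

```text
time_s: 5.3
ee_pos: [558.2, 67.6, 96.2]
ee_rot: [179.9, 0.0, 108.3]
force: [-5.0, -0.7, 18.4]
gripper_width: 0.2
```

Call:
play_rows:
  increments:
    - [0,0,14,0,1]
    - [0,0,25,0,1]
    - [0,0,25,0,1]
    - [0,0,25,0,1]
    - [0,0,23,0,1]
    - [0,0,0,0,1]

```text
time_s: 6.05
ee_pos: [559.0, 67.7, 206.8]
ee_rot: [179.7, 0.1, 108.3]
force: [0.0, -0.3, 0.2]
gripper_width: 0.6
```

```bash
python3 - <<'E'
from h import *
a=snap('scene','pics/s3.png')[90:330,130:390]; b=snap('top','pics/t3.png')[120:360,140:400]
cv2.imwrite('pics/c3.png',cv2.resize(np.hstack([a,b])[:,:,::-1],None,fx=1.53,fy=1.53))
E
```

```text
(no output)
```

View pics/c3.png

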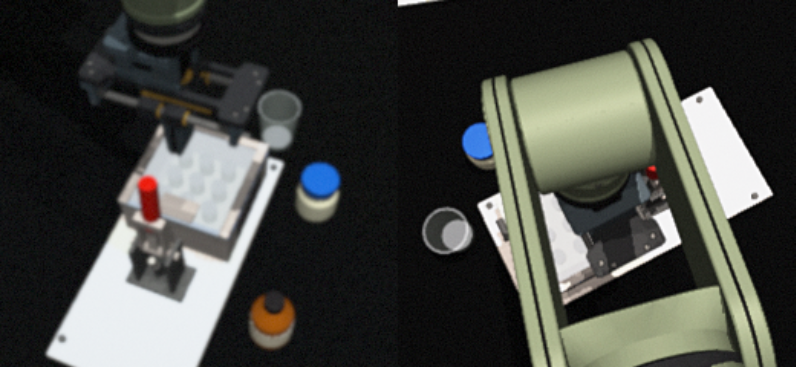

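The lid lies flat and shut, and the lever still stands upright at crop (149,198). Next I push the lever from the lid's side.

Call:
play_rows:
  increments:
    - [4,-15,0,0,1]
    - [4.5,-15,0,0,1]
    - [4.5,-14.5,0,0,1]
    - [1.6,-4.8,0,0,1]
    - [1.6,-4.8,0,0,1]
    - [1.6,-4.8,0,0,1]

```text
time_s: 6.9
ee_pos: [575.5, 9.1, 205.4]
ee_rot: [180.0, -0.1, 108.3]
force: [-2.1, 4.1, 4.2]
gripper_width: 0.5
```

Call:
play_rows:
  increments:
    - [3,-9.2,0,0,1]
    - [3,-9.2,0,0,1]
    - [3,-9.1,-1,0,1]
    - [3,-9,-3,0,1]
    - [3,-9,-3,0,1]
    - [2.8,-8.6,-4,0,1]

```text
time_s: 7.65
ee_pos: [593.9, -46.6, 193.7]
ee_rot: [180.0, 0.1, 108.3]
force: [-0.8, 0.8, 2.5]
gripper_width: 0.8
```

Call:
play_rows:
  increments:
    - [2.8,-8.6,-5,0,1]
    - [2.5,-7.6,-6,0,1]
    - [2.5,-7.6,-6,0,1]
    - [2.2,-6.6,-7,0,1]
    - [2.2,-6.6,-7,0,1]
    - [0,0,0,0,1]

```text
time_s: 8.4
ee_pos: [605.4, -82.8, 162.1]
ee_rot: [-179.9, -0.0, 108.3]
force: [-0.2, 0.4, 0.9]
gripper_width: 0.0
```

```bash
python3 - <<'E'
from h import *
a=snap('scene','pics/s4.png')[120:360,130:390]; b=snap('top','pics/t4.png')[120:360,140:400]
cv2.imwrite('pics/c4.png',cv2.resize(np.hstack([a,b])[:,:,::-1],None,fx=1.53,fy=1.53))
E
```

```text
(no output)
```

View pics/c4.png

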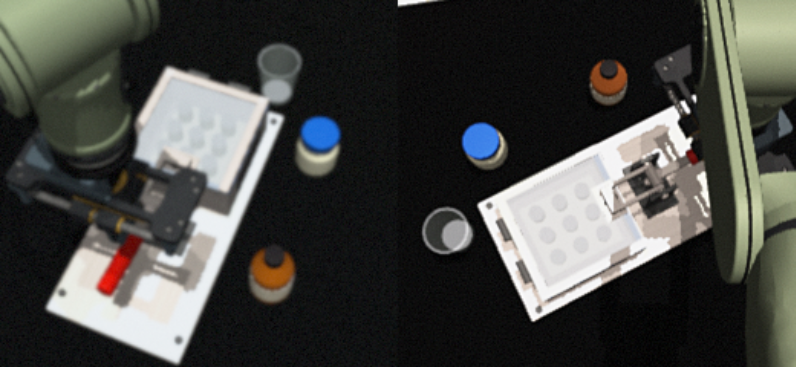

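The lever has snapped down and the clamp arm lies on the lid's edge. I'll retract upwards and sideways, then check.

Call:
play_rows:
  increments:
    - [0,0,30,0,1]
    - [0,0,40,0,1]
    - [0,0,40,0,1]
    - [-20,-40,20,0,1]
    - [-20,-40,0,0,1]
    - [-20,-40,0,0,1]
    - [-20,-40,0,0,1]
    - [-20,-40,0,0,1]
    - [-20,-40,0,0,1]
    - [0,0,0,0,1]
    - [0,0,0,0,1]

```text
time_s: 9.88
ee_pos: [485.9, -321.9, 293.3]
ee_rot: [179.9, -0.0, 108.3]
force: [1.4, 0.9, 0.3]
gripper_width: 0.3
```

```bash
python3 - <<'E'
from h import *
a=snap('scene','pics/s5.png'); b=snap('top','pics/t5.png')
cv2.imwrite('pics/c5.png',cv2.resize(np.hstack([a[120:360,130:390],b[120:360,140:400]])[:,:,::-1],None,fx=1.53,fy=1.53))
v=(545.1,102.7,.3173);c,s=np.cos(v[2]),np.sin(v[2])
W=lambda X:np.array([v[0]+c*X[0]-s*X[1],v[1]+s*X[0]+c*X[1],X[2]])
for th in(1.3,1.4,1.5):
    q=th-.087; X=W((0,-125-132*np.sin(q),90+132*np.cos(q)))
    for n,o in(('scene',(130,120)),('top',(140,120))): print(th,n,((proj(n,X)[0]-o)*1.53).round())
for n,o in(('scene',(130,120)),('top',(140,120))):
  for t in(0,.03): print(n,t,[((proj(n,W((x,78-155*np.cos(t),82+155*np.sin(t))))[0]-o)*1.53).round().tolist() for x in(-75,75)])
E
```

```text
1.3 scene [102. 280.]
1.3 top [343. 126.]
1.4 scene [102. 288.]
1.4 top [344. 127.]
1.5 scene [103. 294.]
1.5 top [344. 129.]
scene 0 [[117.0, 156.0], [226.0, 194.0]]
scene 0.03 [[117.0, 154.0], [226.0, 192.0]]
top 0 [[249.0, 246.0], [195.0, 145.0]]
top 0.03 [[249.0, 246.0], [195.0, 144.0]]
```

View pics/c5.png

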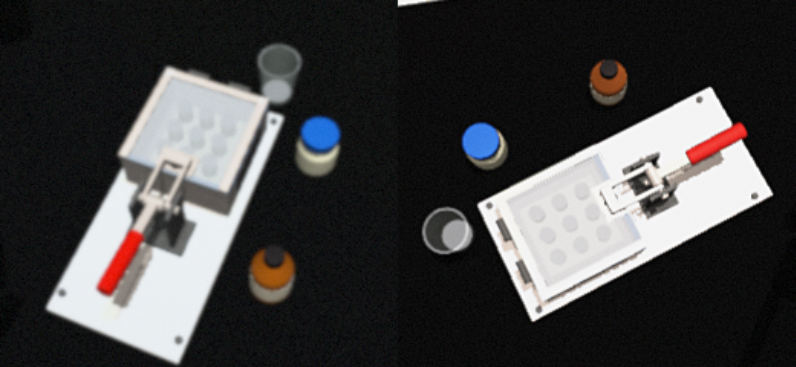

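The lid is flat. The lever is down with its end near crop (105,288), and the bottle, beaker and jar have not moved. I'll check the lever angle by triangulating its end.

```bash
python3 - <<'E'
from h import *
v=(545.1,102.7,.3173);c,s=np.cos(v[2]),np.sin(v[2])
C={}
for n,(x0,x1,y0,y1) in(('scene',(180,240,250,330)),('top',(290,420,170,260))):
    im=cv2.cvtColor(cv2.imread(f'pics/{"s" if n=="scene" else "t"}5.png'),cv2.COLOR_BGR2HSV)
    m=((im[...,0]<8)|(im[...,0]>172))&(im[...,1]>150)&(im[...,2]>90)
    mm=np.zeros_like(m);mm[y0:y1,x0:x1]=m[y0:y1,x0:x1]
    y,x=np.nonzero(mm); C[n]=(x.mean(),y.mean()); print(n,len(x),C[n])
p,e=tri(C['scene'],C['top']); d=p-np.array([v[0],v[1],0])
l=np.array([c*d[0]+s*d[1],-s*d[0]+c*d[1],d[2]]); print(l,e,'theta',np.arctan2(-(l[1]+125),l[2]-3-90)+.087)
for a,b in(('s1','s5'),('t1','t5')):
    A,B=[cv2.imread(f'pics/{k}.png').astype(int) for k in(a,b)]
    for nm,r in({'bottle':(290,325,280,320),'jar':(322,355,195,236),'beaker':(297,330,148,190)} if a=='s1' else {'bottle':(277,292,158,188)}).items():
        print(nm,abs(A-B)[r[2]:r[3],r[0]:r[1]].mean().round(1))
E
```

```text
scene 461 (np.float64(208.49674620390456), np.float64(291.0694143167028))
top 403 (np.float64(348.3374689826303), np.float64(213.20099255583128))
[-1.10657623e-01 -2.15977752e+02  1.12018530e+02] 3.657055778124961 theta 1.4517180630475883
bottle 3.4
jar 2.8
beaker 9.2
bottle 13.4
```

```bash
python3 -c "
from h import *
print(env.job_done())"
```

```text
the job is handed in; nothing more can be done
None
```

I closed the lid and locked the clamp lever, in that order, pushing only with the closed fingertips. The robot's clock read about 10 s when I handed the job in.

- **Lid:** I pressed it down until the fingertips stopped at a height of about 82 mm, the height given for the shut lid. Pressing on to about 18 N moved it no further. It stayed flat after I lifted off.
- **Lever:** I pushed it from the lid's side past the dead point. It snapped down by itself and the clamp arm dropped onto the lid's edge. The final pictures put its angle at about 1.45 rad. That fits the 1.5 rad stop given the camera error: the two views missed each other by 3.7 mm. I did not press it against the stop to confirm.
- **Bottle, beaker and jar:** They look unmoved between the early and final pictures. The pixel comparison was clean for the jar and for the bottle in the scene view. It differed more for the beaker (scene view) and for the bottle in the top view. I put that down to the arm being close by in the earlier pictures and did not check it further.
- **At the end:** The gripper was well clear of everything.

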